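Fit a new coin cell in the coffee scale

ROBOT

A 7-joint arm with a two-finger parallel gripper is mounted at the origin on a cart in front of the work surface, level with it; the furniture and walls round the work are solid. World frame = base frame: x ahead of the robot, y to its left, z up, the work surface at z = 0. Lengths are in m, angles in degrees, forces in N, time in s.
With the tool pointing down it reaches from about 0.425 to 0.875 m from the base axis. Payload 4.7 kg.
Tool frame: the origin (TCP) lies midway between the tips of the shut fingers; the grasp point (between the pads) lies env.grip_point_offset behind it (env.grip_point_offset is the distance from the TCP to the grasp point, in m); x points along the fingers, y is the direction in which the jaws open and shut, and the axes are right-handed (so a half turn about x gives the same grasp; the last joint's range is limited). The gripper opens to 87 mm and grips with 3 to 60 N. Pads are 19 mm wide; open, the fingers measure 117 mm over their backs; the gripper's body (75 mm by 190 mm) begins 51 mm behind the grasp point.
Start: joints at [69.563, 18.392, -4.016, 83.108, 1.295, 78.541, -3.26], TCP at [0.236, -0.606, 0.194] pointing down, gripper open.
Joint ranges: [-163.93, 163.93], [-17.29, 119.83], [-79.2, 71.16], [3.27, 140.29], [-89.18, 269.18], [5.43, 117.66], [-154.24, 154.24]. Speed limits (degrees/s): [147.25, 147.25, 180, 180, 180, 180, 180].

INTERFACE

Orientations are given as [roll, pitch, yaw] about the fixed x, y, z axes, in that order (R = Rz(yaw) Ry(pitch) Rx(roll)).
In Python, from cell import readout, read_camera, camera_params, sign_off, spot_in, pinpoint, env gives the robot as it stands.
- The arm moves only by the shell command python3 -m pendant 'ROWS' [OPENING] [FORCE]. ROWS is a JSON object of lists of equal length, an entry for each row: "xyz": the shift along the world's x, y, z in m, a list of three; "turn": the turn about the world's z in rad. A call has 1 to 10 rows; each row shifts and turns the pose as measured when the row begins; what a row does not reach is not made up. A row lasts 1/8 s, in which the tool goes at most 62.5 mm and 10.7 degrees, less where a joint would pass 70% of its speed; a pose out of reach is approached as far as the arm can. A call is refused whole if a number of a shift passes 0.0625 or a number of a turn 0.188, either way. A call with a gripper value outside its range is refused whole. OPENING is the opening, from 0 (shut) to 1 (fully open), set as the call begins (- or left out, the last holds). The fingers move at their own pace and stop on an object; FORCE is the grip in N (left out, the last holds). Time passes only in rows, so rows that do not move let the fingers close. It gives the time, the measured TCP pose, the force and the opening at its end, in the units of the state.
- readout.get_obs(): the state, without advancing time (a new reading comes with each control period).
- read_camera(name): name is "scene" or "side" or "wrist"; returns the picture (480x640x3 uint8, red, green, blue); there is no depth.
- camera_params(name): a dict with "fx", "fy", "cx", "cy" (pixels), "rvec" (rotation vector, rad) and "tvec" (3), from world to camera coordinates, as OpenCV has them; the wrist camera has in their place "hand_eye" (4x4, takes a point from camera to tool coordinates, whose origin is the TCP and whose axes are the tool frame's). Camera axes: x right, y down, z forward; pixel columns grow to the right and rows downward; lengths in m; the calibration is good to about 2 mm. A picture is of the moment at which its call begins: read the wrist's pose just before it. camera_params takes no time and is no camera call.
- sign_off(): hands the job in, once; it reports no verdict.
Trained networks look in the newest picture that a camera, given by its name, has taken for a name from the list of things; names that differ only in an ending like _2 or _b are one class to them, and where a whole thing is asked for, a point or a joint stands for the part that bears it (a point fixed in the world has none). Each returns a list of dicts, best first, with "score" (0 to 1); they miss things now and then, are a little off and sometimes report something else, mostly with a low value. They report only what shows in the picture. A call takes as long as a camera call.
- spot_in(camera, name): "at" ([x, y, z] in m, in the coordinates of the camera as it stood for that picture, good to about 4 mm: the middle of the surface that is visible of it).
- pinpoint(camera, name): "at" ([x, y, z] in m, in the coordinates of the camera as it stood for that picture, good to about 4 mm: a listed point, or the origin of a listed thing).
The state is a dict: "time_s": time; "qpos": joint angles; "joint_velocities": joint speeds; "effort": joint torques, N m; "tool_pos": TCP position; "tool_rot": TCP orientation; "force": force on the tool from outside, world axes, zero at the start; "wrist_torque": the same for the moment, N m; "grip_width": finger opening in m.
Only numpy, scipy, OpenCV 4.12 (cv2) and the standard library are available. Lean on these libraries where they do the work, as an engineer would, in place of code of your own. Each camera call takes 0.05 s, during which the arm holds its last target.

TASK

The coffee scale lies upside down for a battery change. With a fingertip, push the loose coin cell across the scale's underside until it drops into its round bay, press it down flat so that it sits fully in, then push the sliding battery cover fully shut over it. Only touch, push and press: do not pick the cell up, and leave the other things on the worktop alone.

Things in the scene. Friction and masses are not known exactly. Their poses are not given: they have to be found in the camera images.
- scale: Black coffee scale lying upside down, fixed, 130 x 150 mm (its x, y), 26 mm high. Origin: centre of its outline, on the worktop. Its flat underside faces up, with four feet 15 mm wide, 3 mm high at x = +-53, y = +-63 mm. The cover's channel, 50 mm wide (x = +-25) and 2.5 mm deep, runs in it from y = +13 mm out to the +y side; the round bay is sunk in the channel's floor.
- battery_bay (a point): Centre of the round bay's floor, x 0, y +36 mm in the scale, 15.2 mm above the worktop. Bay: 28 mm wide, 8.3 mm deep below the channel's floor (10.8 below the underside). A sprung brass contact stands 4 mm out of its -y wall: a dropped-in cell rests on it, -y edge up to 7 mm up, until pressed down with 3 to 6 N; then it lies flat against the +y wall, top 0.6 mm below the channel's floor.
- coin_cell: Loose steel coin cell, a plain disc 24.5 mm across and 7.7 mm thick, 11 to 19 g, lying flat on the scale's underside on the -y side of the bay. Origin at its centre, half-way up; z is the disc's axis.
- battery_cover (a joint): How far the flat black cover is drawn out towards the scale's +y, m: 0 shut (flush with the scale's side), 0.052 at its stop. About 1.2 N of friction; it stays where it is left. 49 mm wide, 61.5 mm long, 2.1 mm thick, flush with the underside; drawn out, it sticks out over the scale's +y side. It shuts only over a cell that is pressed down flat.
- cover_lip (a point): Middle of the outer face of the cover's turned-down lip (its +y end, face 49 mm wide, from 13 to 26 mm above the worktop); moves with the cover. Push it towards the scale's -y to shut the cover.
- espresso_cup: Green espresso cup with a handle, 63 x 88 x 49 mm, bystander beyond the scale. Origin at the centre of its underside.
- sugar_jar: Sugar jar, 59 mm across, 95 mm high, bystander beyond the scale. Origin at the centre of its underside.
- biscuit_bar: Wrapped biscuit bar, 52 x 150 x 16 mm, bystander lying to the right. Origin at the centre of its underside.
- marker_pen: Marker pen, 17 x 135 x 16 mm, bystander lying to the left. Origin at the centre of its underside.

How it is judged:
By the outcome, as a careful person would: the job done as asked, in the order asked, and still so for the second after the job is handed in, with the robot touching nothing.
It also fails if it takes over 48 s, if anything falls off the work surface, if the arm or the gripper's body presses on something with over 40 N, if the wrist force passes 120 N, or if a joint passes its speed limit or range.

## Working session

There is one attempt and no reset: what is moved stays moved. The work goes in short steps, Python scripts to look and compute and a shell command to move; the robot and the scene stay as the last step left them, time stands still between calls to the robot, and variables do not carry over. Pictures are saved under pics/ and viewed, and the job is handed in when it is done.

```bash
ls; mkdir -p pics
cat > h.py <<'E'
import numpy as np, cv2
from scipy.spatial.transform import Rotation as R
from cell import readout, read_camera, camera_params, sign_off, spot_in, pinpoint, env
def snap(c,n):
    o=readout.get_obs(); im=read_camera(c); cv2.imwrite(f'pics/{n}.png',im[:,:,::-1]); return o,im
def c2w(c,p,o=None):
    k=camera_params(c)
    if c=='wrist':
        q=np.array(k['hand_eye'])@np.append(p,1)
        return R.from_euler('xyz',o['tool_rot'],degrees=True).apply(q[:3])+o['tool_pos']
    M=cv2.Rodrigues(np.array(k['rvec'],float))[0]
    return M.T@(np.array(p)-np.array(k['tvec']).ravel())
def pix(c,uv,z,o=None):
    "pixel -> world at height z"
    k=camera_params(c); d=np.array([(uv[0]-k['cx'])/k['fx'],(uv[1]-k['cy'])/k['fy'],1])
    a=c2w(c,[0,0,0],o); b=c2w(c,d,o); return a+(b-a)*(z-a[2])/(b[2]-a[2])
def proj(c,P,o=None):
    k=camera_params(c); P=np.array(P,float)
    if c=='wrist':
        t=R.from_euler('xyz',o['tool_rot'],degrees=True).inv().apply(P-o['tool_pos'])
        H=np.linalg.inv(np.array(k['hand_eye'])); q=H[:3,:3]@t+H[:3,3]
    else: q=cv2.Rodrigues(np.array(k['rvec'],float))[0]@P+np.array(k['tvec']).ravel()
    return [k['fx']*q[0]/q[2]+k['cx'],k['fy']*q[1]/q[2]+k['cy']]
E
python3 - <<'E'
from h import *
o=readout.get_obs(); print({k:np.round(v,3) for k,v in o.items()},env.grip_point_offset)
for c in ['scene','side','wrist']:
    o,im=snap(c,c+'0')
    for n in ['scale','battery_bay','coin_cell','cover_lip','espresso_cup','sugar_jar','biscuit_bar','marker_pen']:
        for f in (spot_in,pinpoint):
            r=f(c,n)
            if r: print(c,n,f.__name__,[(np.round(c2w(c,x['at'],o),4).tolist(),round(x['score'],2)) for x in r[:2]])
print(readout.get_obs()['time_s'])
E
```

```text
pics
{'time_s': np.float64(0.0), 'qpos': array([69.564, 18.438, -4.016, 83.174,  1.295, 78.542, -3.263]), 'joint_velocities': array([-0.067, -0.098, -0.026, -0.023, -0.053, -0.079,  0.037]), 'effort': array([ 0.0000e+00, -4.9129e+01, -4.0400e-01, -3.1252e+01, -6.4000e-02,
        4.4000e-02,  0.0000e+00]), 'tool_pos': array([ 0.235, -0.605,  0.193]), 'tool_rot': array([-87.17 ,  89.891, 114.073]), 'force': array([-0.483,  0.096, -0.359]), 'wrist_torque': array([ 0.084,  0.003, -0.005]), 'grip_width': np.float64(0.087)} 0.0187
scene scale call [([0.543, 0.0139, 0.0287], 0.68)]
scene scale call [([0.5612, -0.0074, 0.0022], 0.6)]
scene battery_bay call [([0.5407, 0.0185, 0.0266], 0.74), ([0.5269, 0.0854, 0.0271], 0.64)]
scene battery_bay call [([0.5495, 0.0294, 0.0155], 0.7)]
scene coin_cell call [([0.5709, -0.0319, 0.0339], 0.55)]
scene coin_cell call [([0.5765, -0.0364, 0.0301], 0.53)]
scene cover_lip call [([0.5337, 0.084, 0.03], 0.79)]
scene cover_lip call [([0.528, 0.1049, 0.0204], 0.56)]
scene espresso_cup call [([0.697, -0.1078, 0.0327], 0.97)]
scene espresso_cup call [([0.6984, 
[... 638 characters left out ...]
7, -0.038, 0.0254], 0.63), ([0.4304, -0.2474, 0.0003], 0.19)]
side cover_lip call [([0.5309, 0.096, 0.0273], 0.63)]
side cover_lip call [([0.5304, 0.1115, 0.0214], 0.8)]
side espresso_cup call [([0.6843, -0.1126, 0.038], 0.69), ([0.6804, 0.0106, 0.0601], 0.41)]
side espresso_cup call [([0.6967, -0.1145, -0.0017], 0.74)]
side sugar_jar call [([0.6785, 0.0107, 0.0613], 0.87)]
side sugar_jar call [([0.6905, -0.0094, 0.0012], 0.94), ([0.4315, -0.2479, -0.0004], 0.42)]
side biscuit_bar call [([0.4229, -0.2402, 0.0107], 0.69)]
side biscuit_bar call [([0.4281, -0.2487, 0.0004], 0.67)]
side marker_pen call [([0.4556, 0.3065, 0.0147], 0.92)]
side marker_pen call [([0.4559, 0.2993, 0.004], 0.77)]
2.55
```

View pics/scene0.png

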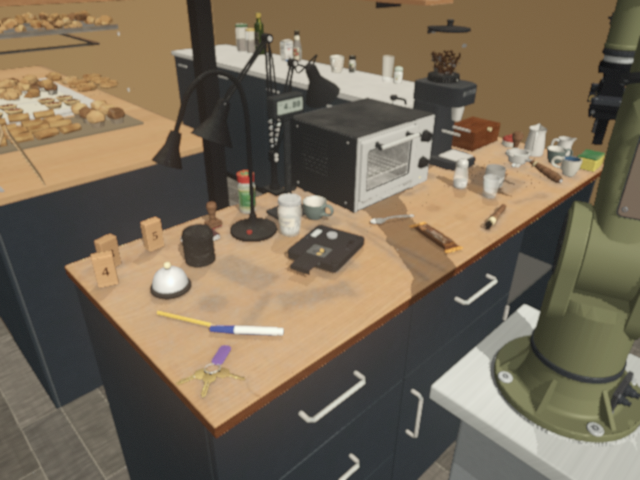

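View pics/side0.png

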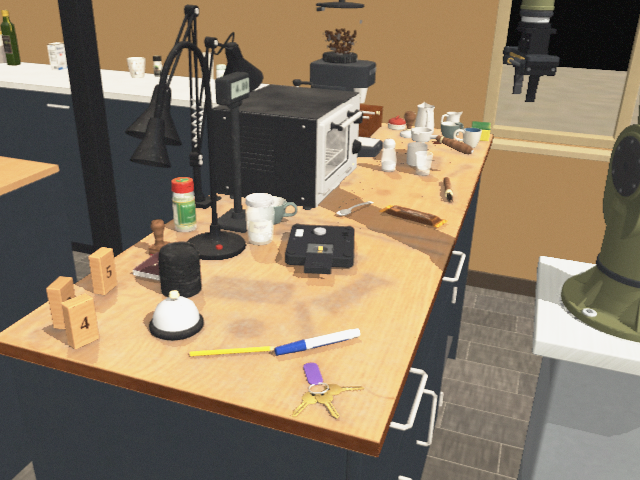

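```bash
python3 - <<'E'
from h import *
o=readout.get_obs(); print(R.from_euler('xyz',o['tool_rot'],degrees=True).as_matrix().round(3)); k=camera_params('wrist');print(k)
E
python3 -m pendant '{"xyz":[[0.03,0.055,0],[0.03,0.055,0],[0.03,0.055,0],[0.03,0.055,0],[0.03,0.055,0],[0.03,0.055,0],[0.03,0.055,0],[0.03,0.055,0],[0.02,0.055,0],[0,0.02,0]],"turn":[0,0,0,0,0,0,0,0,0,0]}'
```

```text
[[ 0.     0.362 -0.932]
 [-0.    -0.932 -0.362]
 [-1.     0.     0.   ]]
{'fx': 332.51261739314674, 'fy': 332.51261739314674, 'cx': 316.8479685310314, 'cy': 240.3995410453048, 'hand_eye': array([[ 1.48830423e-04, -2.57010667e-01,  9.66408555e-01,
        -1.90645333e-01],
       [ 9.99999854e-01, -4.62897994e-04, -2.77108602e-04,
        -1.63095123e-04],
       [ 5.18568448e-04,  9.66408455e-01,  2.57010561e-01,
        -7.07561965e-02],
       [ 0.00000000e+00,  0.00000000e+00,  0.00000000e+00,
         1.00000000e+00]])}
time_s: 3.8
tool_pos: [0.4936, -0.0861, 0.1958]
tool_rot: [115.2, 89.6, -43.8]
force: [-0.0, -0.8, 0.1]
grip_width: 0.0871
```

View pics/wrist0.png

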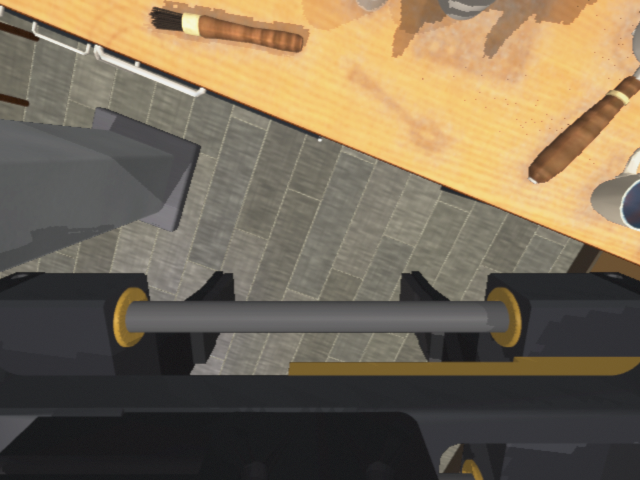

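```bash
python3 -m pendant '{"xyz":[[0.006,0.009,0],[0.006,0.009,0],[0.006,0.009,0],[0.006,0.009,0],[0.006,0.009,0],[0.006,0.009,0],[0.006,0.009,0],[0.006,0.009,0],[0.006,0.01,0],[0,0,0]],"turn":[0.18,0.18,0.18,0.18,0.18,0.18,0.18,0.18,0.03,0]}'
python3 - <<'E'
from h import *
o,im=snap('wrist','w1'); print(np.round(o['tool_pos'],4),R.from_euler('xyz',o['tool_rot'],degrees=True).as_matrix().round(3),np.round(o['qpos']))
for n in ['scale','battery_bay','coin_cell','cover_lip','battery_cover']:
  for f in (spot_in,pinpoint):
    r=f('wrist',n)
    if r: print(n,[(np.round(c2w('wrist',x['at'],o),4).tolist(),round(x['score'],2)) for x in r[:2]])
import pickle; pickle.dump(o,open('w1.pkl','wb'))
E
```

```text
time_s: 5.05
tool_pos: [0.5498, 0.0022, 0.1975]
tool_rot: [104.9, 89.4, 33.0]
force: [0.0, -0.9, 0.8]
grip_width: 0.087
[0.5498 0.0022 0.1975] [[ 0.009  0.951  0.31 ]
 [ 0.006  0.31  -0.951]
 [-1.     0.01  -0.003]] [ 33.   8. -39.  97.   5.  76.  11.]
scale [([0.5521, 0.0116, 0.0271], 0.97)]
scale [([0.5594, -0.0068, 0.0026], 0.95)]
battery_bay [([0.5476, 0.0089, 0.0292], 0.7)]
battery_bay [([0.5452, 0.0259, 0.0184], 0.87), ([0.6912, -0.007, 0.0019], 0.27)]
coin_cell [([0.5796, -0.0354, 0.0347], 0.77)]
coin_cell [([0.5777, -0.0366, 0.0336], 0.85)]
cover_lip [([0.5298, 0.081, 0.0281], 0.65)]
cover_lip [([0.5292, 0.1096, 0.0227], 0.66)]
battery_cover [([0.5378, 0.0834, 0.0192], 0.61)]Traceback (most recent call last):
  File "<stdin>", line 5, in <module>
ValueError: it knows: battery_bay, biscuit_bar, coin_cell, cover_lip, espresso_cup, marker_pen, scale, sugar_jar
```

View pics/w1.png

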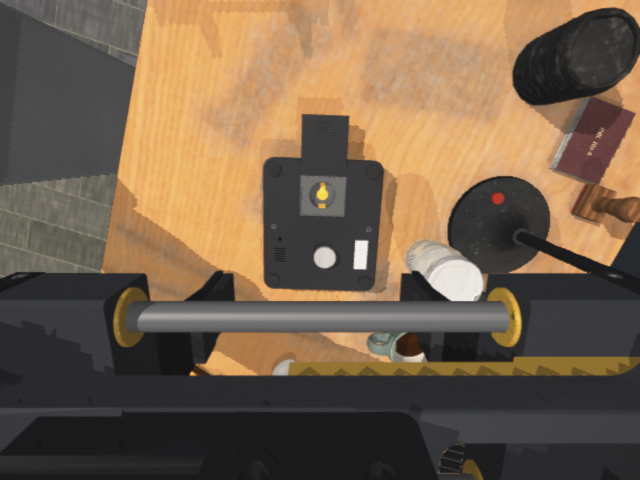

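Run:
```python
import cv2
im=cv2.imread('pics/w1.png')[105:300,245:400]
im=cv2.convertScaleAbs(im,alpha=1.8,beta=20)
cv2.imwrite('pics/w1c.png',cv2.resize(im,None,fx=3,fy=3,interpolation=cv2.INTER_CUBIC))
```

```text
(no output)
```

View pics/w1c.png

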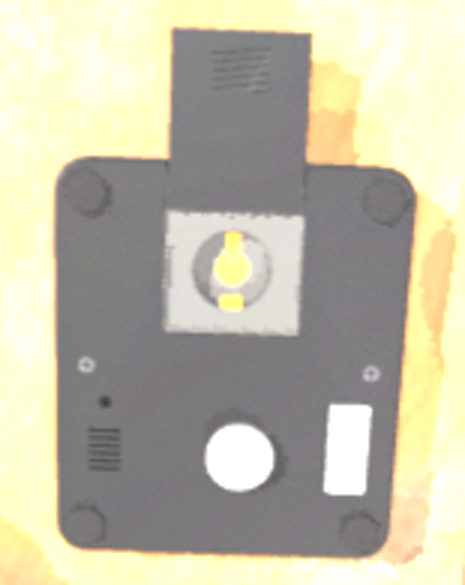

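Run:
```python
from h import *
o=readout.get_obs()
f=lambda u,v,z: pix('wrist',[u/3+245-1/3,v/3+105-1/3],z,o)[:2]
W=np.array([f(88,192,.029),f(385,203,.029),f(86,524,.029),f(360,531,.029)])
L=np.array([[-53,63],[53,63],[-53,-63],[53,-63]])/1e3
a=W-W.mean(0); t=np.arctan2((L[:,0]*a[:,1]-L[:,1]*a[:,0]).sum(),(L*a).sum())
Rm=np.array([[np.cos(t),-np.sin(t)],[np.sin(t),np.cos(t)]])
c=W.mean(0); print('c',c.round(4),'yaw',np.degrees(t),'res',(W-c-L@Rm.T).round(4).tolist())
inv=lambda p:(Rm.T@(p-c)).round(4)
for n,u,v,z in [('bay',231,267,.0235),('bayRimtop',232,240,.0235),('cell',239,457,.0337),('lipL',174,28,.026),('lipR',311,33,.026),('chL',165,332,.0245),('chR',299,334,.0245),('covL',168,209,.026)]:
    w=f(u,v,z); print(n,w.round(4),inv(w))
print('bay world',c+Rm@[0,.036],'lip',c+Rm@[0,.127])
jaw=R.from_euler('xyz',o['tool_rot'],degrees=True).as_matrix()[:,1]; print('jaw ang',np.degrees(np.arctan2(jaw[1],jaw[0])),o['time_s'])
```

```text
c [ 0.5597 -0.007 ] yaw 16.01489985793315 res [[0.0007, -0.0005], [-0.0002, -0.0009], [0.0, 0.0005], [-0.0005, 0.0008]]
bay [0.5486 0.0284] [-0.0009  0.0371]
bayRimtop [0.5459 0.0378] [-0.0009  0.0469]
cell [ 0.573  -0.0366] [ 0.0046 -0.0322]
lipL [0.5045 0.0999] [-0.0236  0.118 ]
lipR [0.5495 0.113 ] [0.0232 0.1181]
chL [ 0.5329 -0.0017] [-0.0244  0.0124]
chR [0.5803 0.0128] [0.0252 0.0134]
covL [0.5206 0.0414] [-0.0243  0.0572]
bay world [0.54979321 0.02763687] lip [0.52468747 0.11510516]
jaw ang 18.090912291014583 5.55
```

```bash
python3 -m pendant '{"xyz":[[0.018,-0.036,0],[0.018,-0.036,-0.04],[0,0,-0.04],[0,0,0]],"turn":[0.038,0,0,0]}' 0.14 10
python3 - <<'E'
from h import *
o,im=snap('wrist','w2'); t=o['tool_pos'];print(np.round(t,4),o['grip_width'])
jaw=R.from_euler('xyz',o['tool_rot'],degrees=True).as_matrix()[:,1]; a=np.arctan2(jaw[1],jaw[0]);print('jaw ang',np.degrees(a))
print(proj('wrist',[.573,-.0366,.0337],o), proj('wrist',t,o))
E
```

```text
time_s: 6.05
tool_pos: [0.5872, -0.0735, 0.1171]
tool_rot: [88.3, 89.3, 18.7]
force: [0.4, 0.5, 1.1]
grip_width: 0.055
[ 0.5872 -0.0735  0.1171] 0.05496957565291279
jaw ang 20.33646469347964
[np.float64(314.13812247372977), np.float64(190.72925378393236)] [np.float64(315.91417057501394), np.float64(271.5796823164429)]
```

View pics/w2.png

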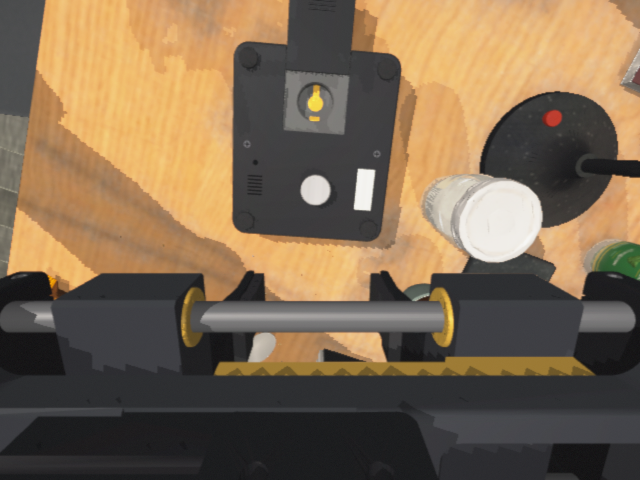

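```bash
python3 -m pendant '{"xyz":[[0,0,-0.03],[0,0,-0.03],[0,0,-0.018],[0,0,0]],"turn":[0,0,0,0]}'
python3 - <<'E'
from h import *
o,im=snap('wrist','w3'); t=o['tool_pos'];print(np.round(t,4),o['grip_width'],o['force'])
jaw=R.from_euler('xyz',o['tool_rot'],degrees=True).as_matrix()[:,1]; a=np.arctan2(jaw[1],jaw[0]);print('jaw ang',np.degrees(a))
print(proj('wrist',[.573,-.0366,.0337],o), proj('wrist',t,o))
d=np.array([.573,-.0366])-t[:2]; print('lateral',d@[np.cos(a),np.sin(a)],'fwd',d@[-np.sin(a),np.cos(a)])
E
```

```text
time_s: 6.6
tool_pos: [0.5951, -0.0733, 0.0487]
tool_rot: [68.9, 88.3, -0.7]
force: [0.9, 0.7, 0.4]
grip_width: 0.0152
[ 0.5951 -0.0733  0.0487] 0.015186361806204883 [0.91038934 0.68630492 0.38875546]
jaw ang 20.418146526292986
[np.float64(302.4270759095579), np.float64(199.10727235725906)] [np.float64(315.91003934442637), np.float64(271.5744624491805)]
lateral -0.00789151837773228 fwd 0.0420600948586959
```

View pics/w3.png

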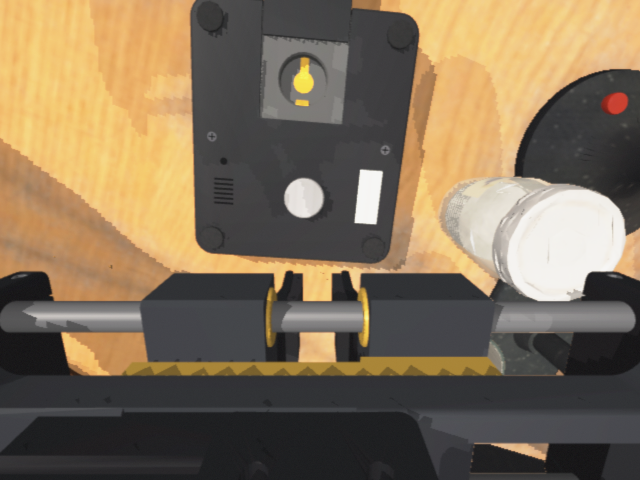

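```bash
python3 -m pendant '{"xyz":[[-0.008,0.001,0],[-0.001,0,-0.009],[-0.001,0,-0.009],[0,0,0]],"turn":[0,0,0,0]}'
cat >> h.py <<'E'
C=np.array([.5597,-.007]); Y=np.radians(16.01)
def loc(p): 
    d=np.array(p[:2])-C; return np.array([d[0]*np.cos(Y)+d[1]*np.sin(Y),-d[0]*np.sin(Y)+d[1]*np.cos(Y)])
def wv(v): return np.array([v[0]*np.cos(Y)-v[1]*np.sin(Y),v[0]*np.sin(Y)+v[1]*np.cos(Y)])
def st(o=None):
    o=o or readout.get_obs(); M=R.from_euler('xyz',o['tool_rot'],degrees=True).as_matrix(); j=M[:,1]
    print('t',round(o['time_s'],2),'pos',np.round(o['tool_pos'],4),'loc mm',(loc(o['tool_pos'])*1e3).round(1),'jaw',round(np.degrees(np.arctan2(j[1],j[0])),1),'toolx',M[:,0].round(3),'F',np.round(o['force'],1),'w',round(o['grip_width'],4))
E
python3 - <<'E'
from h import *
st()
E
```

```text
time_s: 7.15
tool_pos: [0.5872, -0.0724, 0.0338]
tool_rot: [66.2, 87.9, -3.4]
force: [-0.0, 0.3, -1.3]
grip_width: 0.0122
t 7.15 pos [ 0.5872 -0.0724  0.0338] loc mm [  8.4 -70.5] jaw 20.4 toolx [ 0.036 -0.002 -0.999] F [-0.   0.3 -1.3] w 0.0122
```

```bash
python3 -m pendant '{"xyz":[[-0.001,0,-0.003],[-0.0025,0.006,0],[-0.0021,0.0056,0],[-0.0021,0.0056,0],[-0.0021,0.0056,0],[-0.0021,0.0056,0],[-0.0021,0.0056,0],[0,0,0]],"turn":[0,0,0,0,0,0,0,0]}'
python3 - <<'E'
from h import *
o,im=snap('wrist','w4'); st(o); c=pinpoint('wrist','coin_cell')
for x in c: print(loc(c2w('wrist',x['at'],o))*1e3,x['score'])
E
```

```text
time_s: 8.15
tool_pos: [0.5725, -0.0349, 0.031]
tool_rot: [67.0, 87.9, -2.5]
force: [-0.6, -0.3, 0.2]
grip_width: 0.0123
t 8.15 pos [ 0.5725 -0.0349  0.031 ] loc mm [  4.7 -30.3] jaw 20.5 toolx [ 0.037 -0.002 -0.999] F [-0.6 -0.3  0.2] w 0.0123
[  8.54573841 -33.8478106 ] 0.63
```

View pics/w4.png

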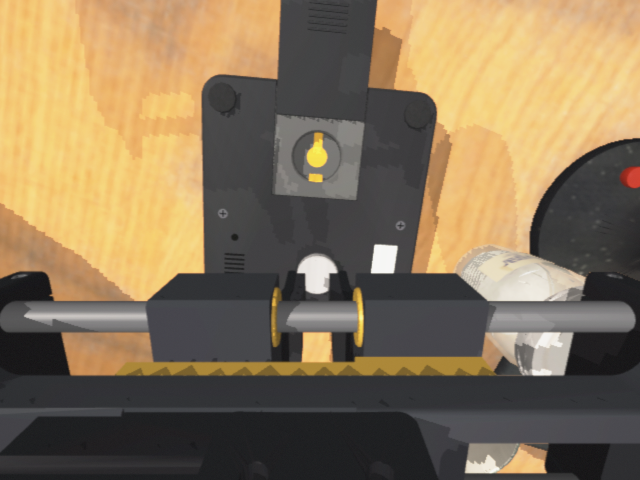

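Run:
```python
from h import *
import cv2
o=readout.get_obs()
for uv in [(318,253),(297,270),(337,270)]: print(loc(pix('wrist',uv,.0337,o))*1e3)
im=cv2.imread('pics/w4.png')[230:370,240:400]
cv2.imwrite('pics/w4c.png',cv2.resize(im,None,fx=4,fy=4,interpolation=cv2.INTER_CUBIC))
```

```text
[  4.78688398 -18.38090093]
[ -6.91750204 -29.8478851 ]
[ 17.01329737 -28.31859629]
```

View pics/w4c.png

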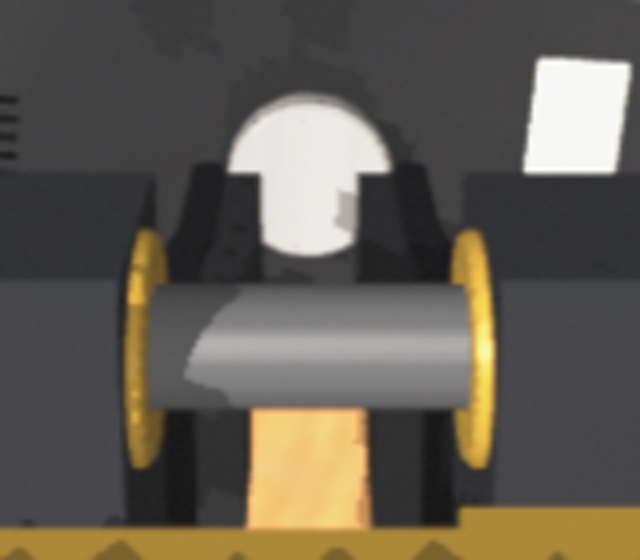

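Run:
```python
from h import *
o,im=snap('side','s1'); p=proj('side',o['tool_pos']); print(p)
u,v=map(int,p); c=im[v-60:v+60,u-80:u+80,::-1]
cv2.imwrite('pics/s1c.png',cv2.resize(c,None,fx=4.5,fy=4.5,interpolation=cv2.INTER_CUBIC))
for z in (.0337,): print(loc(pix('wrist',(317,293),z,o))*1e3)
```

```text
[np.float64(319.9845075725322), np.float64(230.97435034416648)]
[  6.17574515 -44.02724072]
```

View pics/s1c.png

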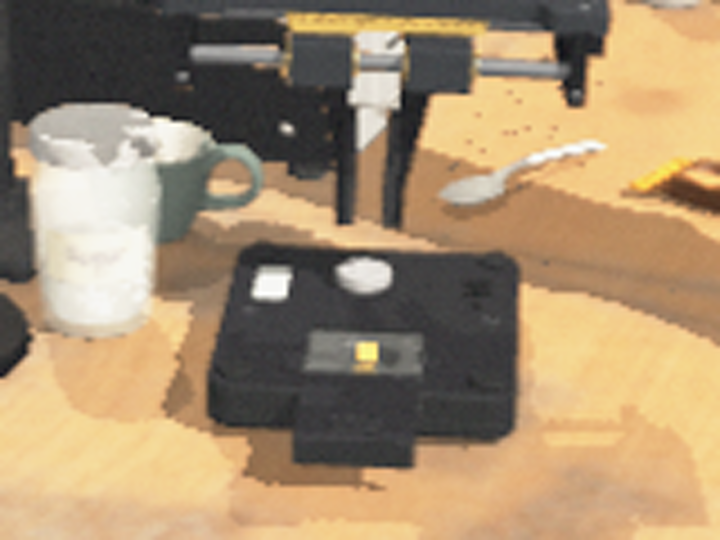

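Run:
```python
from h import *
o=readout.get_obs(); t=o['tool_pos']; M=R.from_euler('xyz',o['tool_rot'],degrees=True).as_matrix(); print(M.round(3))
pc=lambda P:(np.array(proj('side',P))-[319-80,230-60])*4.5
for b in (0,.02,.03,.07,.1): print(b,pc(t-M[:,0]*b).round())
for j in (-1,1):
  print('body end',pc(t-M[:,0]*.07+j*.095*M[:,1]).round(), 'finger', pc(t+j*.0136*M[:,1]).round())
print('camera at',c2w('side',[0,0,0]))
for z in(.03,.045,.06,.08): print(z,[loc(pix('side',[x/4.5+239,222/4.5+170],z))*1e3 for x in (345,393)])
```

```text
[[ 0.037  0.937  0.349]
 [-0.002  0.349 -0.937]
 [-0.999  0.034  0.015]]
0 [364. 274.]
0.02 [367. 233.]
0.03 [368. 213.]
0.07 [373. 129.]
0.1 [377.  64.]
body end [590. 139.] finger [395. 276.]
body end [155. 118.] finger [334. 273.]
camera at [0.20957234 1.01829335 0.52430711]
0.03 [array([ 17.53584119, -92.77396368]), array([ -4.82198771, -95.34716609])]
0.045 [array([ 15.37214167, -57.12203343]), array([ -6.30722759, -59.6171507 ])]
0.06 [array([ 13.20844214, -21.47010318]), array([ -7.79246746, -23.88713532])]
0.08 [array([10.32350943, 26.06580382]), array([-9.77278729, 23.75288519])]
```

```bash
python3 -m pendant '{"xyz":[[0.005,-0.012,0],[0.004,-0.012,0],[0.003,-0.011,0],[0,0,-0.005],[0,0,-0.005],[0,0,0]],"turn":[0,0,0,0,0,0]}'
python3 - <<'E'
from h import *
o,im=snap('side','s2'); st(o);p=proj('side',o['tool_pos']); print(p)
c=im[170:290,239:399,::-1]
cv2.imwrite('pics/s2c.png',cv2.resize(c,None,fx=4.5,fy=4.5,interpolation=cv2.INTER_CUBIC))
E
```

```text
time_s: 9.05
tool_pos: [0.5855, -0.0756, 0.0196]
tool_rot: [66.2, 87.9, -3.5]
force: [-0.4, -0.1, 0.2]
grip_width: 0.0122
t 9.05 pos [ 0.5855 -0.0756  0.0196] loc mm [  5.9 -73. ] jaw 20.2 toolx [ 0.036 -0.002 -0.999] F [-0.4 -0.1  0.2] w 0.0122
[np.float64(320.51162294951496), np.float64(227.81985658591802)]
```

View pics/s2c.png

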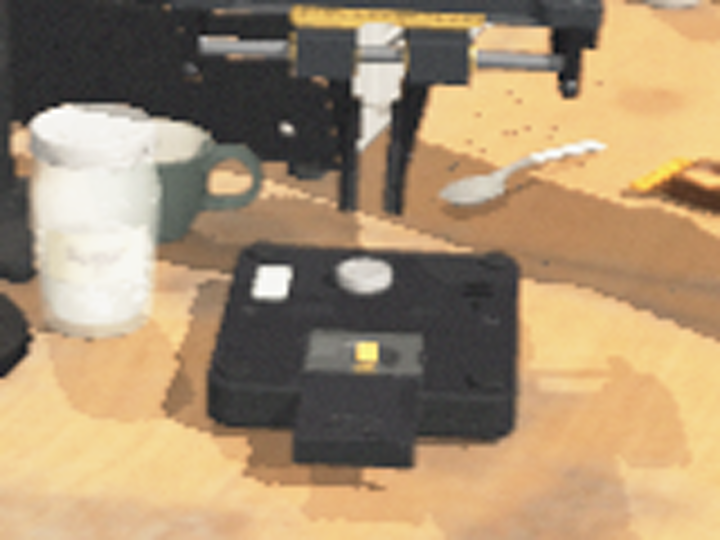

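```bash
python3 -m pendant '{"xyz":[[-0.001,0.007,-0.005],[-0.001,0,-0.004],[0,0,-0.002],[0,0,0]],"turn":[0,0,0,0]}'
python3 - <<'E'
from h import *
o,im=snap('wrist','w5'); st(o)
E
```

```text
time_s: 9.6
tool_pos: [0.5834, -0.0665, 0.0083]
tool_rot: [66.6, 87.9, -3.0]
force: [-0.2, -0.3, -0.3]
grip_width: 0.0124
t 9.6 pos [ 0.5834 -0.0665  0.0083] loc mm [  6.4 -63.7] jaw 20.4 toolx [ 0.036 -0.002 -0.999] F [-0.2 -0.3 -0.3] w 0.0124
```

View pics/w5.png

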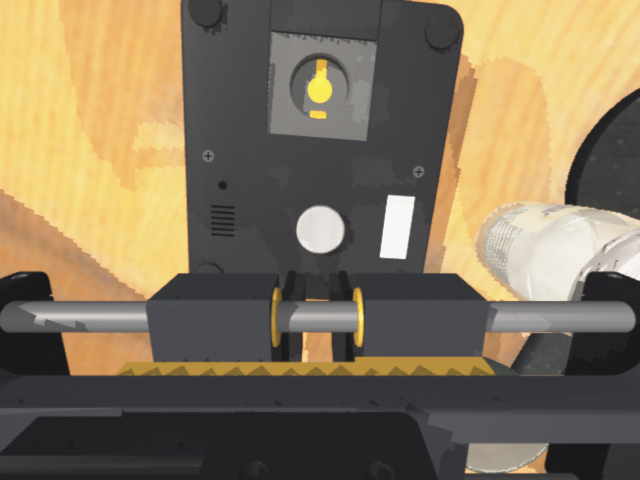

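```bash
python3 -m pendant '{"xyz":[[0,0,0.025],[0,0,0.005],[-0.022,-0.008,0],[-0.023,-0.0087,0],[0,0,0],[0,0,0],[0,0,0]],"turn":[0,0,0,0,0,0,0]}' 1
python3 - <<'E'
from h import *
o,im=snap('wrist','w6'); st(o)
E
```

```text
time_s: 10.52
tool_pos: [0.5384, -0.0835, 0.0378]
tool_rot: [67.7, 87.9, -1.9]
force: [-0.8, 0.8, -0.9]
grip_width: 0.0747
t 10.53 pos [ 0.5384 -0.0835  0.0378] loc mm [-41.5 -67.7] jaw 20.4 toolx [ 0.037 -0.001 -0.999] F [-0.8  0.8 -0.9] w 0.0747
```

View pics/w6.png

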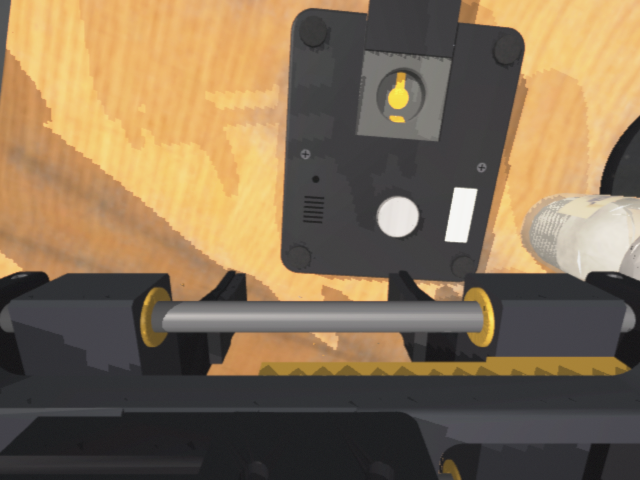

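```bash
python3 -m pendant '{"xyz":[[0,0.002,-0.014],[0,0,-0.013],[0,0,-0.003],[0,0,0]],"turn":[0,0,0,0]}'
python3 -m pendant '{"xyz":[[0,0,-0.002],[0,0,0]],"turn":[0,0]}'
python3 - <<'E'
from h import *
o,im=snap('wrist','w7'); st(o)
cv2.imwrite('pics/w7c.png',cv2.resize(im[180:350,330:530,::-1],None,fx=3.9,fy=3.5,interpolation=cv2.INTER_CUBIC))
o,im=snap('side','s7'); cv2.imwrite('pics/s7c.png',cv2.resize(im[170:290,239:399,::-1],None,fx=4.5,fy=4.5,interpolation=cv2.INTER_CUBIC))
E
```

```text
time_s: 11.08
tool_pos: [0.5384, -0.08, 0.0046]
tool_rot: [70.4, 87.9, 0.8]
force: [0.8, 0.2, -0.2]
grip_width: 0.087
time_s: 11.32
tool_pos: [0.5388, -0.0801, 0.0027]
tool_rot: [70.1, 87.9, 0.5]
force: [0.1, -0.5, 0.3]
grip_width: 0.0868
t 11.32 pos [ 0.5388 -0.0801  0.0027] loc mm [-40.3 -64.5] jaw 20.4 toolx [ 0.036  0.    -0.999] F [ 0.1 -0.5  0.3] w 0.0868
```

View pics/w7c.png

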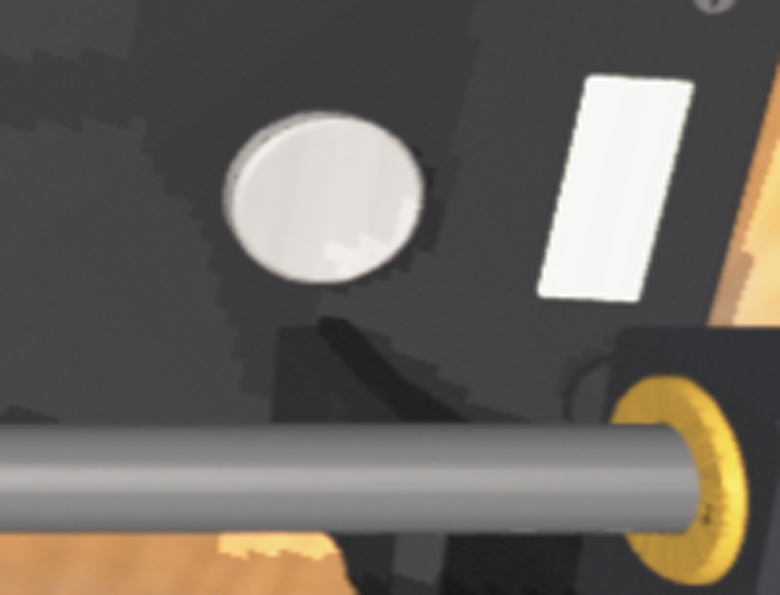

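View pics/s7c.png

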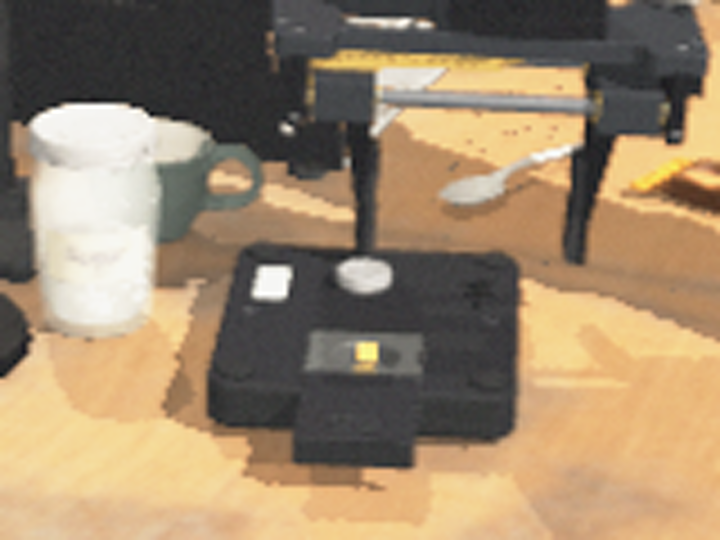

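```bash
python3 -m pendant '{"xyz":[[0.0013,0.0005,0.0012],[-0.0017,0.0047,0],[-0.0017,0.0047,0],[-0.0021,0.0056,0],[-0.0021,0.0056,0],[-0.0021,0.0056,0],[0,0,0]],"turn":[0,0,0,0,0,0,0]}'
python3 - <<'E'
from h import *
o,im=snap('wrist','w8'); st(o)
cv2.imwrite('pics/w8c.png',cv2.resize(im[60:350,300:530,::-1],None,fx=2.5,fy=2,interpolation=cv2.INTER_CUBIC))
E
```

```text
time_s: 12.3
tool_pos: [0.5301, -0.0509, 0.0048]
tool_rot: [69.6, 87.8, 0.1]
force: [-0.4, 0.5, 0.2]
grip_width: 0.0868
t 12.3 pos [ 0.5301 -0.0509  0.0048] loc mm [-40.5 -34. ] jaw 20.5 toolx [ 0.038  0.    -0.999] F [-0.4  0.5  0.2] w 0.0868
```

View pics/w8c.png

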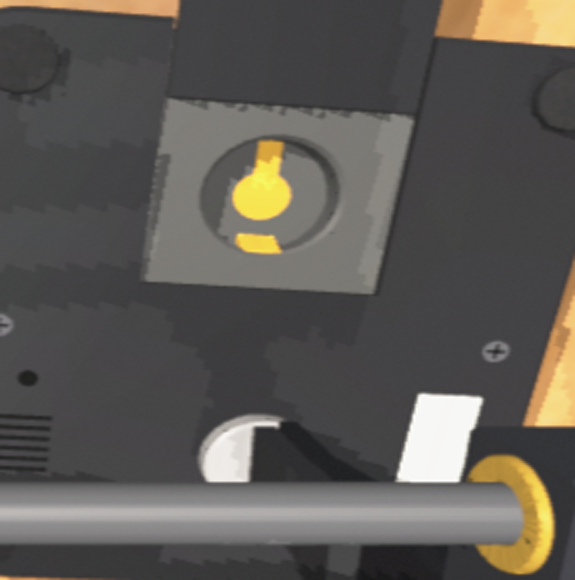

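```bash
python3 -m pendant '{"xyz":[[0.004,-0.0105,0.001],[0.004,-0.0105,0],[0.004,-0.0105,0],[0,0,-0.005],[0,0,-0.003],[0,0,0]],"turn":[0,0,0,0,0,0]}'
python3 -m pendant '{"xyz":[[0,0,-0.001],[0,0,0]],"turn":[0,0]}'
python3 - <<'E'
from h import *
o,im=snap('wrist','w9'); st(o)
cv2.imwrite('pics/w9c.png',cv2.resize(im[60:350,300:530,::-1],None,fx=2.5,fy=2,interpolation=cv2.INTER_CUBIC))
for x in pinpoint('wrist','coin_cell'): print(loc(c2w('wrist',x['at'],o))*1e3,x['score'])
E
```

```text
time_s: 13.1
tool_pos: [0.5431, -0.087, -0.0031]
tool_rot: [69.2, 87.9, -0.6]
force: [-0.0, -0.5, -0.2]
grip_width: 0.0871
time_s: 13.35
tool_pos: [0.5434, -0.0867, -0.0031]
tool_rot: [67.8, 87.8, -1.8]
force: [-0.3, 0.5, 0.4]
grip_width: 0.0871
t 13.35 pos [ 0.5434 -0.0867 -0.0031] loc mm [-37.7 -72.1] jaw 20.4 toolx [ 0.038 -0.001 -0.999] F [-0.3  0.5  0.4] w 0.0871
[  6.95476665 -28.60351129] 0.93
```

View pics/w9c.png

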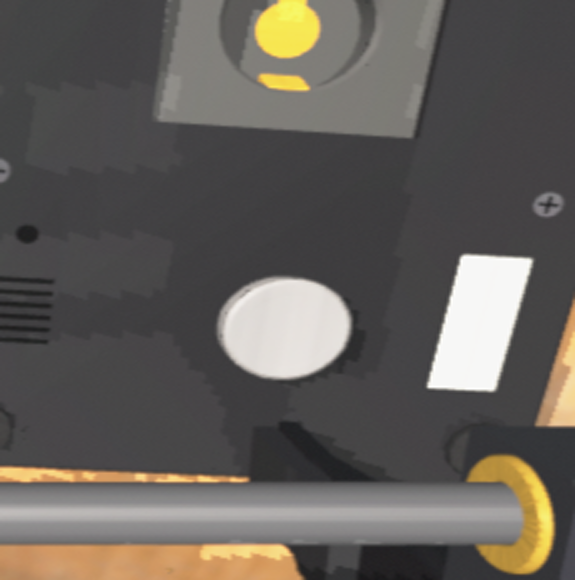

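```bash
python3 - <<'E'
from h import *
o=readout.get_obs()
print('cell',loc(pix('wrist',(414.4,224),.0337,o))*1e3, 'bay',loc(pix('wrist',(300+298/2.5,60+28/2),.0235,o))*1e3)
E
python3 -m pendant '{"xyz":[[-0.0017,0.0047,-0.0015],[0,0,0]],"turn":[0,0]}'
python3 -m pendant '{"xyz":[[0,0,-0.0015],[0,0,0]],"turn":[0,0]}'
```

```text
cell [  5.14041419 -30.99045456] bay [ 0.1914484  35.75967978]
time_s: 13.7
tool_pos: [0.5438, -0.0843, -0.0032]
tool_rot: [63.8, 87.6, -5.9]
force: [0.5, 0.2, -0.3]
grip_width: 0.0867
time_s: 13.95
tool_pos: [0.544, -0.0843, -0.0033]
tool_rot: [62.4, 87.6, -7.4]
force: [0.1, -0.1, 0.8]
grip_width: 0.087
```

Run:
```python
from h import *
o=readout.get_obs(); st(o)
print(np.round(o['qpos'],1),np.round(o['effort'],1),np.round(o['wrist_torque'],2))
o,im=snap('scene','sc9'); o,im2=snap('side','s9')
cv2.imwrite('pics/s9c.png',cv2.resize(im2[60:290,200:500,::-1],None,fx=2.5,fy=2.5,interpolation=cv2.INTER_CUBIC))
```

```text
t 13.95 pos [ 0.544  -0.0843 -0.0033] loc mm [-36.5 -70. ] jaw 20.3 toolx [ 0.042 -0.005 -0.999] F [ 0.1 -0.1  0.8] w 0.087
[ 36.5  18.6 -34.5 110.6  13.5  52.2  15.7] [ -0.5 -37.8  -5.6 -25.3  -0.2  -0.3   0. ] [-0.15 -0.01  0.01]
```

View pics/sc9.png

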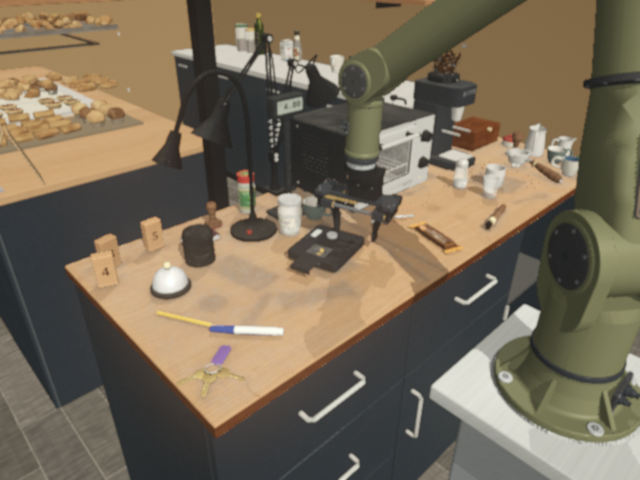

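View pics/s9c.png

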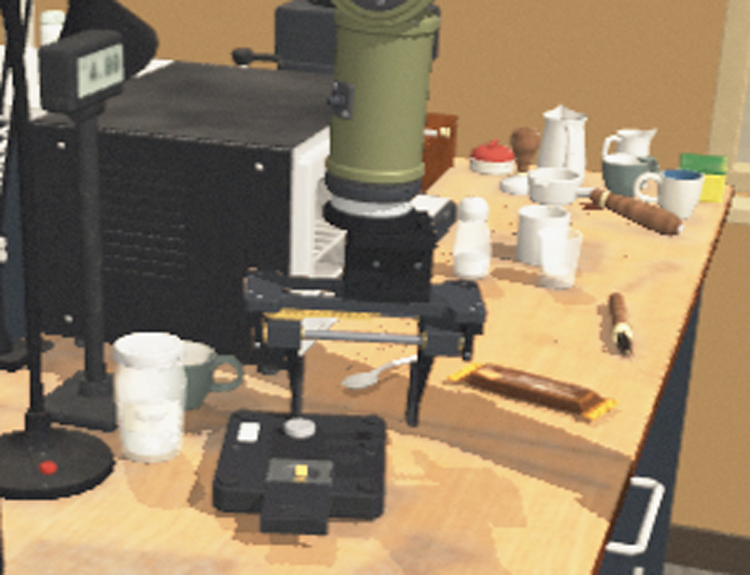

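```bash
python3 -m pendant '{"xyz":[[0,0,0.002],[-0.001,0.0048,0],[-0.0017,0.0047,0],[-0.0017,0.0047,0],[-0.0017,0.0047,0],[-0.0017,0.0047,0],[0,0,0]],"turn":[0,0,0,0,0,0,0]}'
python3 - <<'E'
from h import *
o,im=snap('wrist','w10'); st(o)
cv2.imwrite('pics/w10c.png',cv2.resize(im[60:350,300:530,::-1],None,fx=2.5,fy=2,interpolation=cv2.INTER_CUBIC))
E
```

```text
time_s: 14.92
tool_pos: [0.5343, -0.0571, -0.0029]
tool_rot: [65.2, 87.7, -4.5]
force: [1.0, -1.4, -0.2]
grip_width: 0.0874
t 14.93 pos [ 0.5343 -0.0571 -0.0029] loc mm [-38.2 -41.1] jaw 20.4 toolx [ 0.04  -0.003 -0.999] F [ 1.  -1.4 -0.2] w 0.0874
```

View pics/w10c.png

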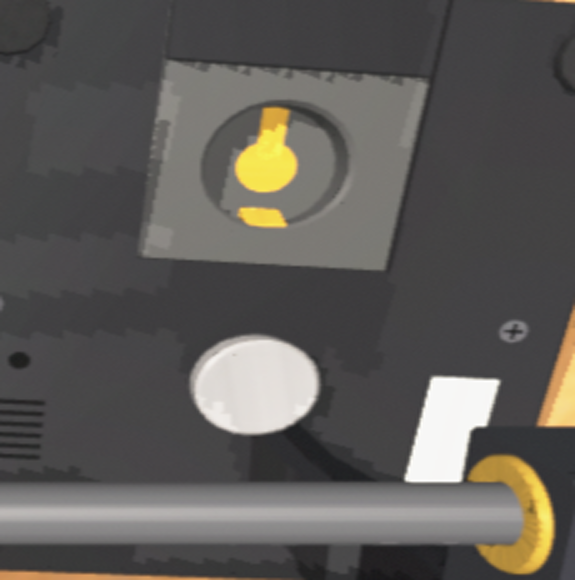

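Run:
```python
from h import *
o=readout.get_obs()
print('cell',loc(pix('wrist',(402,252),.0337,o))*1e3, 'bay',loc(pix('wrist',(300+276/2.5,60+163/2),.0235,o))*1e3)
c=pix('wrist',(402,252),.0337,o); b=pix('wrist',(300+276/2.5,60+163/2),.0235,o); print(b-c)
for u in (400,422): print(loc(pix('wrist',(u,277),.028,o))*1e3)
```

```text
cell [  0.60340231 -14.55509396] bay [-2.06458081e-02  3.73025714e+01]
[-0.01490245  0.04967418 -0.0102    ]
[  3.44217213 -29.81844598]
[ 14.94943134 -29.12693673]
```

```bash
python3 -m pendant '{"xyz":[[0.0014,-0.0048,0.0015],[-0.0082,-0.0023,0],[0,0,0]],"turn":[0,-0.06,0]}'
cat >> h.py <<'E'
def wc(n):
    o,im=snap('wrist',n); st(o)
    cv2.imwrite(f'pics/{n}c.png',cv2.resize(im[60:350,300:530,::-1],None,fx=2.5,fy=2,interpolation=cv2.INTER_CUBIC)); return o
def q(x,y,z=.0337,o=None): return (loc(pix('wrist',(300+x/2.5,60+y/2),z,o or readout.get_obs()))*1e3).round(1)
E
python3 - <<'E'
from h import *
wc('w11')
E
```

```text
time_s: 15.35
tool_pos: [0.528, -0.066, -0.0012]
tool_rot: [64.7, 87.7, -8.5]
force: [-0.7, 0.1, 0.3]
grip_width: 0.087
t 15.35 pos [ 0.528  -0.066  -0.0012] loc mm [-46.8 -47.9] jaw 16.8 toolx [ 0.04  -0.006 -0.999] F [-0.7  0.1  0.3] w 0.087
```

View pics/w11c.png

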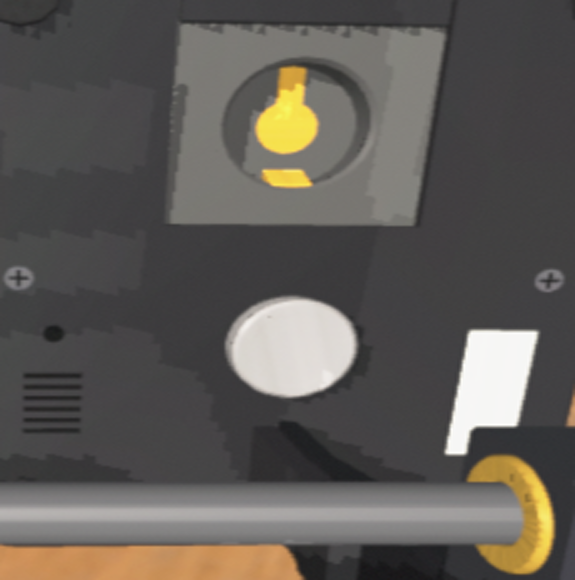

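Run:
```python
from h import *
print('cell',q(291,347),'finger',q(250,428,.028),q(305,428,.028),'bay',q(296,122,.0235))
o=readout.get_obs(); k=camera_params('wrist'); H=np.array(k['hand_eye']); Ri=R.from_euler('xyz',o['tool_rot'],degrees=True)
P=pix('wrist',(300+291/2.5,60+347/2),.0337,o); print('cell tool',Ri.inv().apply(P-o['tool_pos']))
```

```text
cell [  1.  -14.8] finger [ -3.5 -38.2] [  8.2 -38.2] bay [ 0.3 37.5]
cell tool [-0.03344223  0.048998   -0.03202919]
```

```bash
python3 -m pendant '{"xyz":[[-0.0022,0.0045,0],[-0.0014,0.0048,0],[-0.0014,0.0048,0],[-0.0014,0.0048,0],[-0.0014,0.0048,0],[0,0,0]],"turn":[0,0,0,0,0,0]}'
python3 - <<'E'
from h import *
wc('w12')
E
```

```text
time_s: 16.15
tool_pos: [0.521, -0.0398, -0.0008]
tool_rot: [65.8, 87.6, -7.3]
force: [-0.9, 0.3, 0.2]
grip_width: 0.087
t 16.15 pos [ 0.521  -0.0398 -0.0008] loc mm [-46.3 -20.9] jaw 17.0 toolx [ 0.042 -0.005 -0.999] F [-0.9  0.3  0.2] w 0.087
```

View pics/w12c.png

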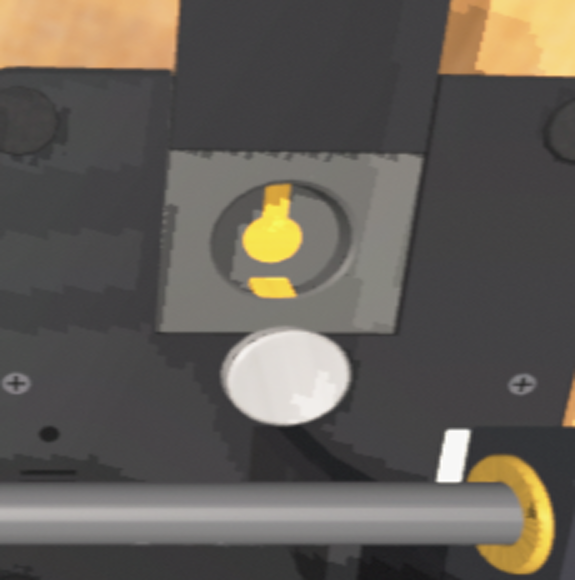

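Run:
```python
from h import *
print('cell',q(287,375),'finger',q(250,428,.028),q(300,428,.028),'bay',q(282,240,.0235))
```

```text
cell [0.8 5. ] finger [ -3.6 -11.3] [  7.  -11.3] bay [ 0.  36.9]
```

```bash
python3 -m pendant '{"xyz":[[-0.0015,0.0047,-0.0007],[-0.0015,0.0047,0],[-0.0014,0.0047,0],[-0.0012,0.0038,0],[0,0,0]],"turn":[0,0,0,0,0]}'
python3 - <<'E'
from h import *
wc('w13')
E
```

```text
time_s: 16.82
tool_pos: [0.5151, -0.0212, -0.0015]
tool_rot: [65.5, 87.6, -7.6]
force: [0.6, -0.4, -0.9]
grip_width: 0.0869
t 16.82 pos [ 0.5151 -0.0212 -0.0015] loc mm [-46.8  -1.4] jaw 16.9 toolx [ 0.042 -0.006 -0.999] F [ 0.6 -0.4 -0.9] w 0.0869
```

View pics/w13c.png

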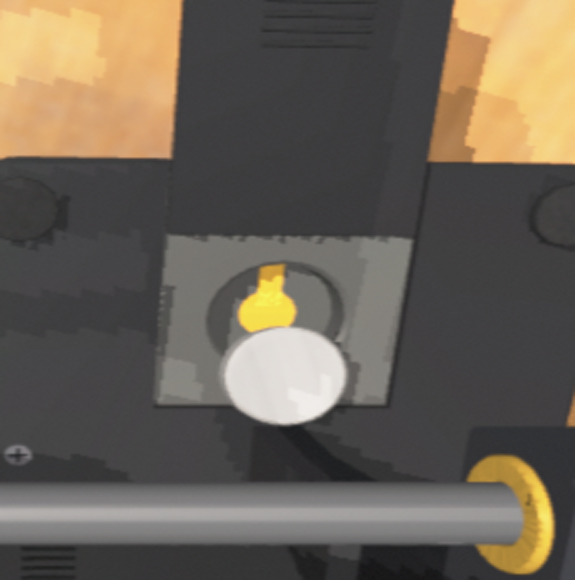

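```bash
python3 - <<'E'
from h import *
print('cell',q(285,375,.0325),'bay',q(276,318,.0235))
E
python3 -m pendant '{"xyz":[[-0.0018,0.0046,0],[-0.0016,0.0046,0],[-0.0008,0.0028,0],[0,0,0]],"turn":[0,0,0,0]}'
python3 - <<'E'
from h import *
wc('w14')
E
```

```text
cell [ 0.2 24.4] bay [ 0.  36.8]
time_s: 17.38
tool_pos: [0.5107, -0.0088, -0.0015]
tool_rot: [65.4, 87.6, -7.7]
force: [-0.2, -0.3, 0.1]
grip_width: 0.0872
t 17.38 pos [ 0.5107 -0.0088 -0.0015] loc mm [-47.6  11.8] jaw 16.9 toolx [ 0.042 -0.006 -0.999] F [-0.2 -0.3  0.1] w 0.0872
```

View pics/w14c.png

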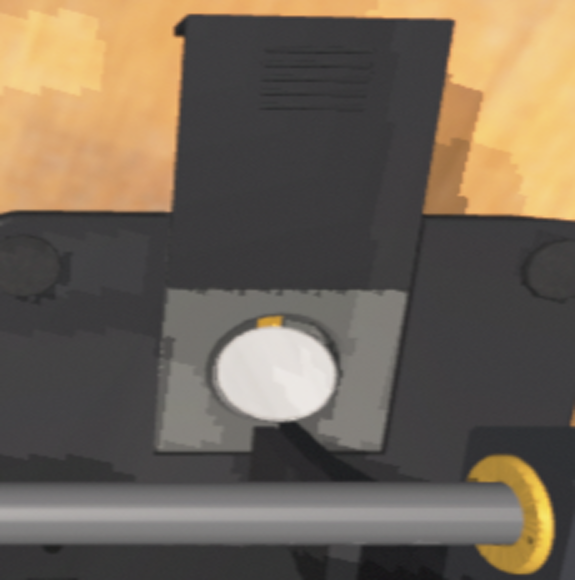

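```bash
python3 -m pendant '{"xyz":[[-0.0006,0.0025,0],[0,-0.002,0.006],[0,0,0.007],[0,0,0]],"turn":[0,0,0,0]}'
python3 - <<'E'
from h import *
wc('w15')
E
```

```text
time_s: 17.92
tool_pos: [0.5105, -0.0087, 0.0127]
tool_rot: [65.4, 87.5, -7.8]
force: [-0.8, -0.5, -0.0]
grip_width: 0.0869
t 17.93 pos [ 0.5105 -0.0087  0.0127] loc mm [-47.8  11.9] jaw 16.9 toolx [ 0.043 -0.006 -0.999] F [-0.8 -0.5 -0. ] w 0.0869
```

View pics/w15c.png

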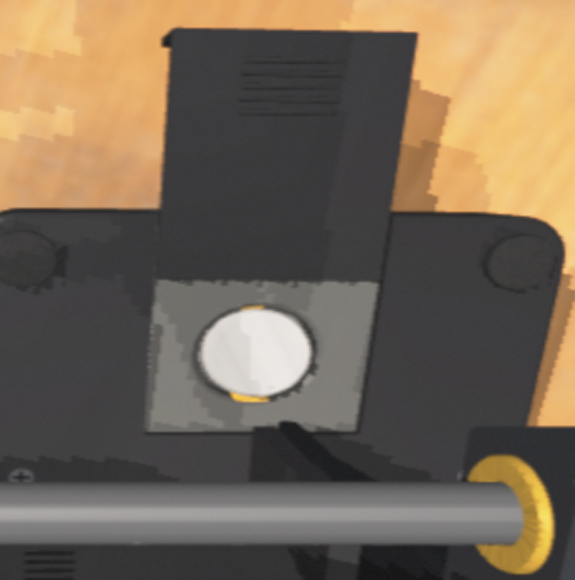

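```bash
python3 - <<'E'
from h import *
print('cell',q(256,352,.026),'finger',q(250,428,.042),q(283,428,.042),q(300,428,.042))
E
python3 -m pendant '{"xyz":[[-0.003,0.0105,0],[-0.003,0.0105,0],[0,0,0]],"turn":[0,0,0]}'
python3 - <<'E'
from h import *
wc('w16')
E
```

```text
cell [-1.  38.3] finger [-5.5 22.1] [ 1.4 22.1] [ 5.  22.1]
time_s: 18.35
tool_pos: [0.5033, 0.0144, 0.0121]
tool_rot: [65.7, 87.6, -7.4]
force: [0.3, 0.4, 0.0]
grip_width: 0.0876
t 18.35 pos [0.5033 0.0144 0.0121] loc mm [-48.3  36.1] jaw 16.9 toolx [ 0.042 -0.005 -0.999] F [0.3 0.4 0. ] w 0.0876
```

View pics/w16c.png

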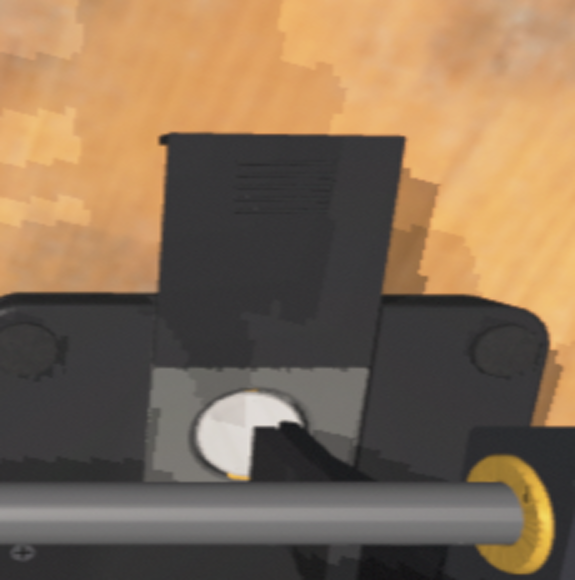

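```bash
python3 -m pendant '{"xyz":[[0.0008,-0.0028,-0.004],[0,0,-0.005],[0,0,-0.004],[0,0,0]],"turn":[0,0,0,0]}'
python3 -m pendant '{"xyz":[[0,0,-0.004],[0,0,-0.003]],"turn":[0,0]}'
python3 -m pendant '{"xyz":[[0,0,-0.004],[0,0,-0.004]],"turn":[0,0]}'
```

```text
time_s: 18.9
tool_pos: [0.5041, 0.0099, -0.0023]
tool_rot: [65.0, 87.6, -8.2]
force: [0.2, -0.2, -0.1]
grip_width: 0.0871
time_s: 19.15
tool_pos: [0.5049, 0.01, -0.007]
tool_rot: [63.4, 87.6, -9.8]
force: [-18.9, -0.9, 40.6]
grip_width: 0.0869
time_s: 19.4
tool_pos: [0.5052, 0.0099, -0.0069]
tool_rot: [53.8, 87.6, -19.3]
force: [-22.0, -1.7, 44.4]
grip_width: 0.0864
```

```bash
python3 -m pendant '{"xyz":[[0,0,0.008],[0,0,0.01],[0.007,-0.024,0.004],[0,0,0]],"turn":[0,0,0,0]}'
python3 - <<'E'
from h import *
wc('w17')
E
```

```text
time_s: 19.9
tool_pos: [0.5132, -0.0144, 0.0173]
tool_rot: [53.7, 87.5, -19.5]
force: [0.7, -0.0, 0.2]
grip_width: 0.0871
t 19.9 pos [ 0.5132 -0.0144  0.0173] loc mm [-46.8   5.7] jaw 16.9 toolx [ 0.041 -0.014 -0.999] F [ 0.7 -0.   0.2] w 0.0871
```

View pics/w17c.png

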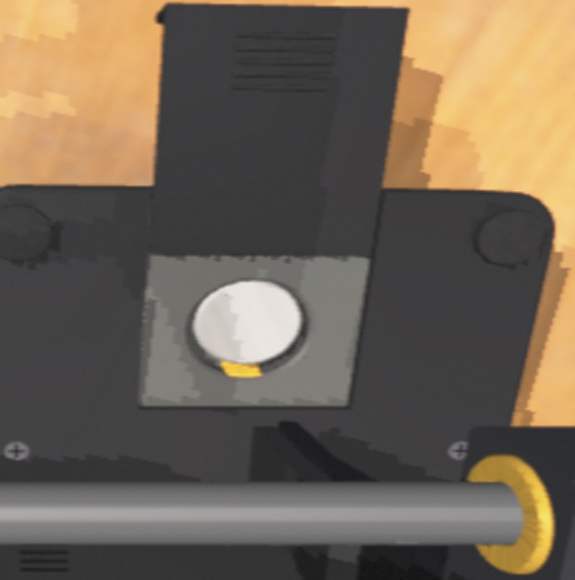

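```bash
python3 -m pendant '{"xyz":[[-0.013,0.045,0.003],[-0.0127,0.044,0],[-0.0127,0.044,0],[0,0,0]],"turn":[0,0,0,0]}'
python3 - <<'E'
from h import *
o,im=snap('wrist','w18'); st(o)
o,im=snap('side','s18'); cv2.imwrite('pics/s18c.png',cv2.resize(im[170:320,220:420,::-1],None,fx=3.9,fy=3.9,interpolation=cv2.INTER_CUBIC))
E
```

```text
time_s: 20.45
tool_pos: [0.4706, 0.127, 0.0191]
tool_rot: [57.9, 87.7, -15.1]
force: [-0.3, -0.3, 0.3]
grip_width: 0.0868
t 20.45 pos [0.4706 0.127  0.0191] loc mm [-48.7 153.4] jaw 17.0 toolx [ 0.038 -0.01  -0.999] F [-0.3 -0.3  0.3] w 0.0868
```

View pics/w18.png

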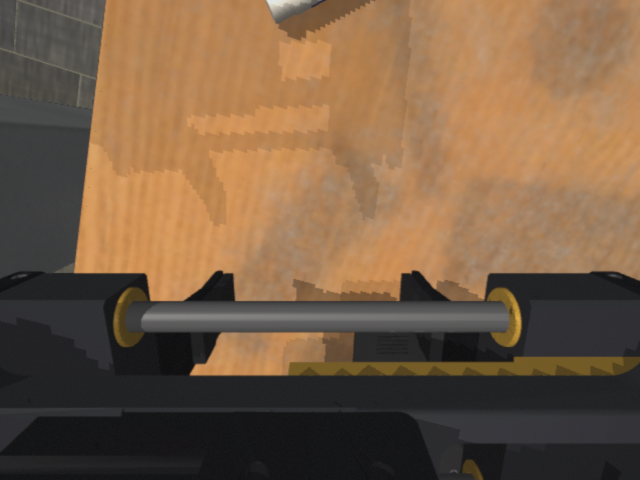

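View pics/s18c.png

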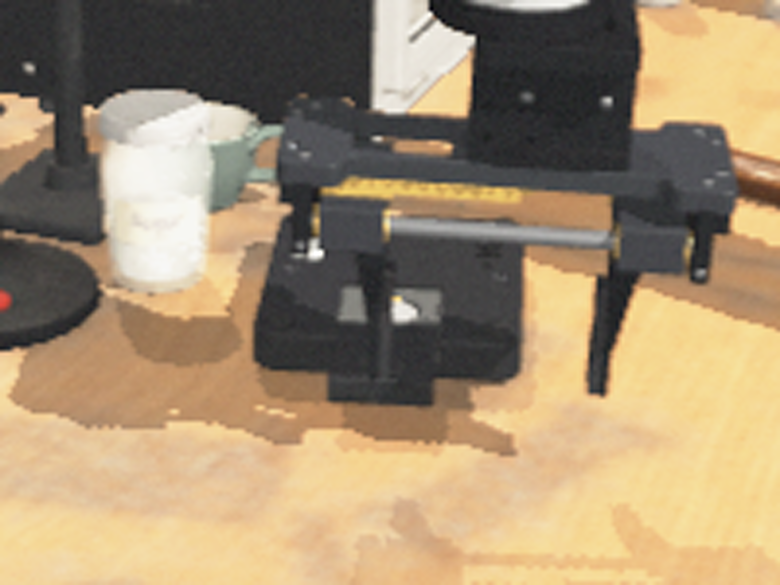

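```bash
python3 -m pendant '{"xyz":[[0,0,-0.015],[0,0,-0.012],[0,0,0],[0.0025,-0.0087,0],[0.0025,-0.0087,0],[0.0019,-0.0067,0],[0,0,0]],"turn":[0,0,0,0,0,0,0]}'
python3 - <<'E'
from h import *
st()
o,im=snap('side','s19'); cv2.imwrite('pics/s19c.png',cv2.resize(im[170:320,220:420,::-1],None,fx=3.9,fy=3.9,interpolation=cv2.INTER_CUBIC))
E
```

```text
time_s: 21.42
tool_pos: [0.4792, 0.0934, -0.0111]
tool_rot: [53.8, 87.8, -19.9]
force: [0.5, 1.0, 0.5]
grip_width: 0.0867
t 21.43 pos [ 0.4792  0.0934 -0.0111] loc mm [-49.7 118.7] jaw 16.3 toolx [ 0.036 -0.013 -0.999] F [0.5 1.  0.5] w 0.0867
```

View pics/s19c.png

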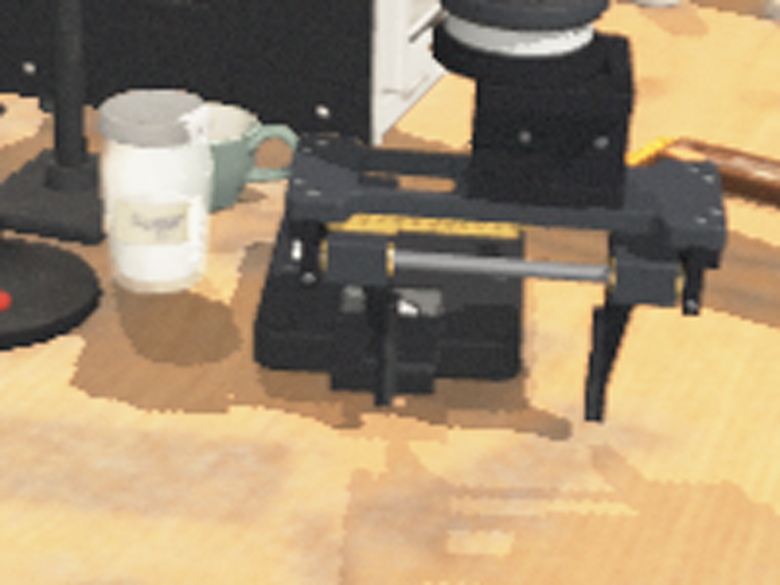

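```bash
python3 -m pendant '{"xyz":[[0.0019,-0.0067,0],[0.0019,-0.0067,0],[0.0019,-0.0067,0],[0.0019,-0.0067,0],[0,0,0]],"turn":[0,0,0,0,0]}'
python3 -c "from h import *;st()"
python3 -m pendant '{"xyz":[[0.0016,-0.0058,0],[0.0011,-0.0038,0]],"turn":[0,0]}'
python3 -c "from h import *;st()"
```

```text
time_s: 22.1
tool_pos: [0.4873, 0.0657, -0.0109]
tool_rot: [54.8, 87.8, -18.8]
force: [1.1, 0.7, -0.6]
grip_width: 0.0866
t 22.1 pos [ 0.4873  0.0657 -0.0109] loc mm [-49.5  89.8] jaw 16.4 toolx [ 0.036 -0.012 -0.999] F [ 1.1  0.7 -0.6] w 0.0866
time_s: 22.35
tool_pos: [0.4887, 0.0612, -0.0109]
tool_rot: [63.4, 88.0, -10.0]
force: [-5.3, 12.2, 2.7]
grip_width: 0.0869
t 22.35 pos [ 0.4887  0.0612 -0.0109] loc mm [-49.4  85.2] jaw 16.7 toolx [ 0.035 -0.006 -0.999] F [-5.3 12.2  2.7] w 0.0869
```

```bash
python3 -m pendant '{"xyz":[[0.0016,-0.0055,0],[0.0016,-0.0055,0]],"turn":[0,0]}'
python3 -c "from h import *;st()"
python3 -m pendant '{"xyz":[[-0.002,0.007,0],[-0.004,0.014,0],[0,0,0.03],[0.0015,-0.005,0.04],[0.008,-0.028,0.03],[0.008,-0.028,0.03],[0,0,0]],"turn":[0,0,0,0,0,0,0]}'
python3 - <<'E'
from h import *
o,im=snap('wrist','w20'); st(o)
cv2.imwrite('pics/w20c.png',cv2.resize(im[100:300,260:520,::-1],None,fx=3,fy=3,interpolation=cv2.INTER_CUBIC))
for x in pinpoint('wrist','cover_lip'): print('lip',loc(c2w('wrist',x['at'],o))*1e3,x['score'])
E
```

```text
time_s: 22.6
tool_pos: [0.4887, 0.0611, -0.0108]
tool_rot: [82.7, 88.2, 10.0]
force: [-5.2, 11.3, 4.3]
grip_width: 0.0872
t 22.6 pos [ 0.4887  0.0611 -0.0108] loc mm [-49.5  85.1] jaw 17.3 toolx [ 0.03   0.005 -1.   ] F [-5.2 11.3  4.3] w 0.0872
time_s: 23.48
tool_pos: [0.4993, 0.0211, 0.1233]
tool_rot: [75.3, 88.2, 2.6]
force: [0.0, -0.1, -0.3]
grip_width: 0.0869
t 23.48 pos [0.4993 0.0211 0.1233] loc mm [-50.3  43.7] jaw 17.3 toolx [ 0.031  0.001 -1.   ] F [ 0.  -0.1 -0.3] w 0.0869
```

View pics/w20.png

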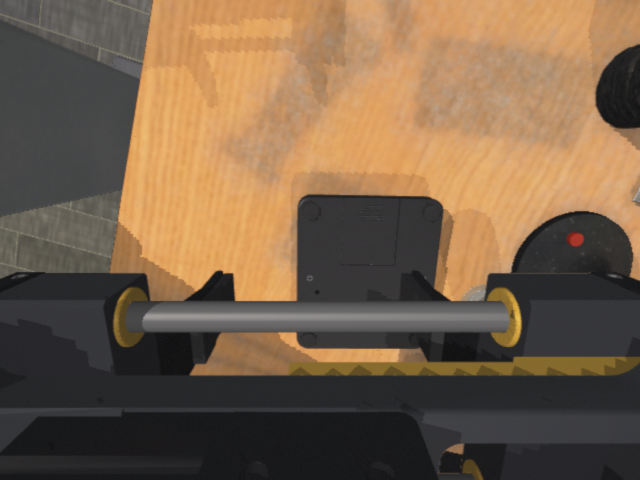

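Run:
```python
from h import *
im=cv2.imread('pics/w20.png')[185:285,285:455]
cv2.imwrite('pics/w20d.png',cv2.resize(cv2.convertScaleAbs(im,alpha=2.2,beta=10),None,fx=4.6,fy=4.6,interpolation=cv2.INTER_CUBIC))
o,im=snap('side','s20'); cv2.imwrite('pics/s20c.png',cv2.resize(im[170:320,220:420,::-1],None,fx=3.9,fy=3.9,interpolation=cv2.INTER_CUBIC))
```

```text
(no output)
```

View pics/w20d.png

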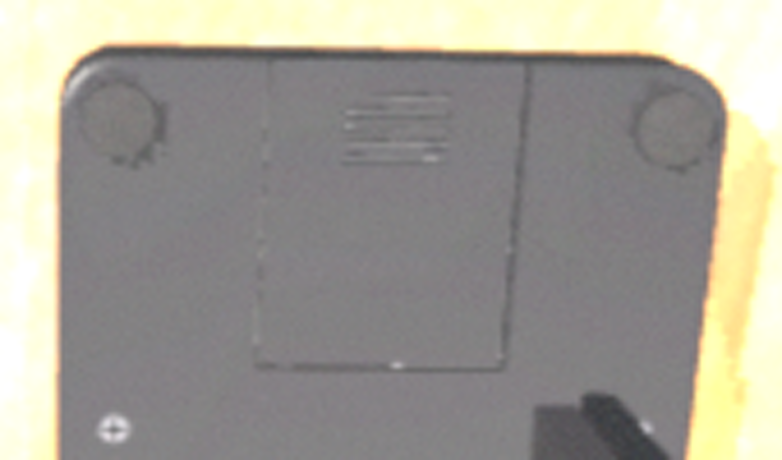

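View pics/s20c.png

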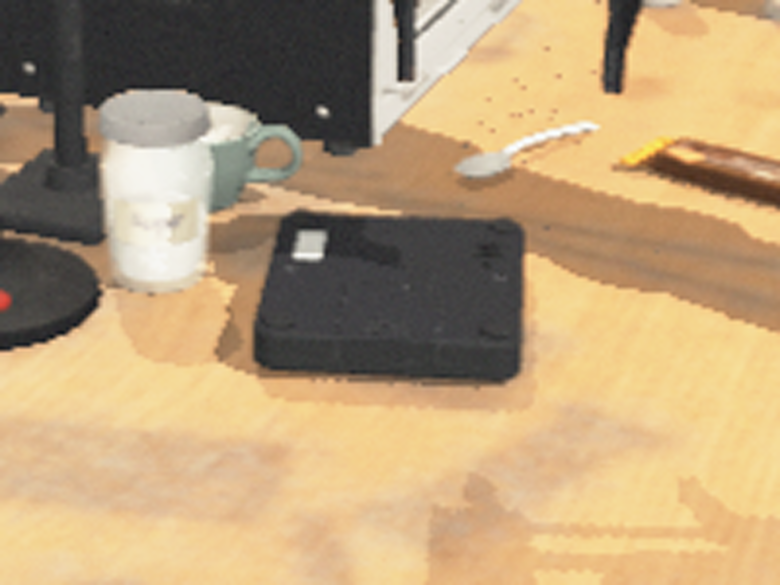

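The crops show the cover fully shut. Its inner seam is closed at the channel's end (w20d row ~367), its lip is flush with the scale's side (row ~55), and nothing sticks out in the side view. The jar and cup stand where they were, so I'm handing in.

```bash
python3 -c "
from h import *
st(); print(sign_off())"
```

```text
t 23.62 pos [0.4961 0.0244 0.12  ] loc mm [-52.5  47.7] jaw 17.6 toolx [ 0.024  0.004 -1.   ] F [-0.5  0.1 -0.1] w 0.0869
the job is handed in; nothing more can be done
None
```

I pushed the coin cell into its bay with one fingertip, pressed it flat, and pushed the cover shut. I handed in at about 23.6 s with the arm clear of everything.

- **Cell:** After the press (about 40 N on the tool) the wrist picture showed it flat against the bay's +y wall, with the brass contact showing on the -y side.
- **Cover:** It stopped against a firm end (about 11–12 N), and pushing further did not move it. The wrist picture showed its inner seam closed at the channel's end and its lip flush with the scale's side; nothing stuck out in the side view.
- **Bystanders:** The last side view showed the cup and jar where they had stood. The biscuit bar was partly in view and the marker pen out of it, so I did not check those two in the final pictures.

**What disagreed:**
- **Fingertip height:** The fingertips end about 29 mm short of the reported TCP. Because of this, two early strokes passed over the cell without moving it.
- **Clearance:** The gripper body also came close to the jar at first, so I worked with the gripper open, using one finger.
- **Sideways drift:** The first push drifted a few millimetres sideways, which I corrected.
- **Last check:** The network did not report the cover lip in the final picture, so "shut" rests on the pictures and the stop force.

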